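# Centre the owl figurine on its cake stand

## Robot

A 6-joint arm with a two-finger parallel gripper is mounted at the origin on the work surface. World frame = base frame: x ahead of the robot, y to its left, z up, the work surface at z = 0. Lengths are in mm, angles in rad, forces in N, time in s.
With the tool pointing down it reaches from about 375 to 925 mm from the base axis. Payload 5.7 kg.
Tool frame: the origin (TCP) lies on the centre line of the jaws, within the pads' length; the fingertips stand robot.tip_extent ahead of it and the grasp point (between the pads) lies 8 mm behind it (robot.tip_extent is the distance from the TCP to the fingertips, in mm); z points along the fingers, y is the line along which they close (so a half turn about z gives the same grasp; the last joint's range is limited). The gripper opens to 88 mm and grips with 3 to 60 N. Pads are 20 mm wide; open, the fingers measure 115 mm over their backs; the gripper's body (75 mm by 178 mm) begins 61 mm behind the grasp point.
Start: joints at [-1.398, 0.359, 1.51, -0, 1.272, -0.115], TCP at [170.291, -575.295, 233.623] pointing down, gripper open.
Joint ranges: [-2.97, 2.97], [-1.01, 2.36], [0.21, 2.38], [-0.96, 4.11], [0.2, 2.71], [-2.98, 2.98]. Speed limits (rad/s): [2.39, 2.39, 3.14, 3.14, 3.14, 3.14].

## Interface

Orientations are given as [roll, pitch, yaw] about the fixed x, y, z axes, in that order (R = Rz(yaw) Ry(pitch) Rx(roll)).
In Python, from station import robot gives the robot as it stands.
- The arm moves only by the tool jog_arm, never from a script. Its argument "moves" is a list of rows, each a list of 3 entries, a list of its own where there are three numbers: the shift along the tool's x, y, z in mm, then the turn about the tool's z in degrees, then the finger opening in mm, from 0 to 87.8. A call has 1 to 10 rows; each row is the pose to reach, as a shift and turn from the pose commanded when the call began, along the tool's axes at that moment; what a row does not reach only later rows make up. A row lasts 1/8 s, in which the tool goes at most 62.5 mm and 10.7 degrees, less where a joint would pass 70% of its speed; a pose out of reach is approached as far as the arm can. A call with a gripper value outside its range is refused whole. The fingers move at their own pace and stop on an object; the grip force is fixed at half the most. Time passes only in rows, so rows that repeat a pose let the fingers close. It gives the time, the measured TCP pose, the force, the opening and the grip force at its end, in the units of the state.
- robot.sense(): the state, without advancing time (a new reading comes with each control period).
- robot.read_camera(name): name is "side" or "top" or "wrist"; returns the picture (400x640x3 uint8, red, green, blue); there is no depth.
- robot.get_calibration(name): a dict with "intrinsics" (3x3 intrinsics, pixels), "xyz" and "orientation" of the camera in the world. Camera axes: x right, y up, looking along -z (the intrinsics and any distortion apply to the point x, -y, -z); pixel columns grow to the right and rows downward; lengths in mm; the calibration is good to about 2 mm. The wrist camera is an equidistant fisheye: a pixel r from the principal point sees the ray r / f radians off the axis. A picture is of the moment at which its call begins: read the wrist's pose just before it. get_calibration takes no time and is no camera call; for the wrist camera it gives the pose at the moment of the call.
- robot.hand_in(): hands the job in; it is judged then, once.
The state is a dict: "time_s": time; "qpos": joint angles; "joint_vel": joint speeds; "effort": joint torques, N m; "position": TCP position; "ee_rot": TCP orientation; "ft_force": force on the tool from outside, world axes, zero at the start; "moment": the same for the moment, N m; "opening": finger opening in mm; "gripper_force": force on a finger pad.
Only numpy, scipy, OpenCV 4.12 (cv2) and the standard library are available. Lean on these libraries where they do the work, as an engineer would, in place of code of your own. Each camera call takes 0.05 s, during which the arm holds its last target. There are 200 camera calls.

## Task

The white owl figurine stands too close to the edge of the round wooden cake stand. With light touches of the fingertips, push it to the middle of the stand, so that seen from above its round body lies inside the inlaid ring, and leave it standing there upright. It is wobbly: do not tip it over, grip it or lift it, and leave the stand and the other things on the counter where they are.

Things in the scene. Friction and masses are not known exactly. Their poses are not given: they have to be found in the camera images.
- owl: White owl figurine, round, loose, 0.1-0.2 kg, 77 mm tall. Origin: centre of its underside; z: its upright axis. Small flat foot, radius 11 mm; widest (radius 27) 15 to 21 mm up; neck radius 20 at 47 mm; head radius 20 at 56 mm. Starts upright on the stand top, 33 to 44 mm off its middle, any direction. Pushed slowly at its widest part it slides (friction 0.26-0.4) and stops with the push; pushed at the head or fast (10 cm/s) it rocks or tips.
- stand: Round wooden pedestal cake stand, loose but heavy (1.4 kg). Origin: centre of its underside, on the counter; z up. Foot radius 50 mm, slender stem, flat round top of radius 65 mm, 14 mm thick, upper face 80 mm above the counter. A thin dark ring, inner radius 36 mm, is inlaid in the top around its middle (nothing to catch on).
- stand_top (a point): The middle of the upper face of the cake stand, on its axis, 80 mm above the counter: the owl's underside belongs here.
- spice_jar: Bystander: amber glass spice jar with a steel lid, radius 21 mm, 75 mm tall, standing on the counter. Origin at the centre of its underside.
- ramekin: Bystander: white open ramekin, rim radius 40 mm, 45 mm tall, standing on the counter. Origin at the centre of its underside.
- shaker: Bystander: dark wooden salt shaker, radius 19 mm, 68 mm tall, standing on the counter beyond the stand. Origin at the centre of its underside.
Things that resemble listed ones, but are neither listed nor needed, are in the scene too. What is meant by the stand is not red or yellow, and is the larger of those in its own colour.

How it is judged:
By the outcome, as a careful person would: the job done as asked, in the order asked, and still so for the second after the job is handed in, with the robot touching nothing.
It also fails if it takes over 45 s, if anything falls off the work surface, if the arm or the gripper's body presses on something with over 40 N, if the wrist force passes 120 N, or if a joint passes its speed limit or range.

## Working session

There is one attempt and no reset: what is moved stays moved. The work goes in short steps, Python scripts to look and compute and a tool call to move; the robot and the scene stay as the last step left them, time stands still between calls to the robot, and variables do not carry over. Pictures are saved under pics/ and viewed, at most 10 in all, crops included, and the job is handed in when it is done.

Besides the shell and the picture viewer there is one more tool, called after "Call:" as a command line: name --argument value ..., lists and objects as JSON in quotes. jog_arm: Moves the arm, as the interface text tells. Its arguments: {"type":"object","properties":{"moves":{"type":"array","items":{"type":"array"}}},"required":["moves"]}

```bash
mkdir -p pics; python3 - <<'E'
from station import robot
import cv2,numpy as np
print(robot.sense(), robot.tip_extent)
for n in("side","top"):
    im=robot.read_camera(n); cv2.imwrite(f"pics/{n}0.png",im[:,:,::-1])
for n in("side","top","wrist"): print(n,robot.get_calibration(n))
E
```

```text
{'time_s': 0.0, 'qpos': array([-1.39806932e+00,  3.59505723e-01,  1.51143568e+00, -2.08712140e-05,
        1.27245986e+00, -1.15086415e-01]), 'joint_vel': array([ 0.00047173, -0.00193325,  0.00066619, -0.00065128,  0.0006372 ,
        0.00112428]), 'effort': array([ 3.60855884e-03, -5.15363503e+01, -2.70731342e+01,  6.79945503e-02,
        3.50638269e-02, -1.31468555e-04]), 'position': array([ 170.1924443 , -574.66493775,  232.80789188]), 'ee_rot': array([-3.13979372e+00, -1.87880969e-04,  2.87819404e-01]), 'ft_force': array([0.7372295 , 0.22309483, 0.31899569]), 'moment': array([-0.02172334,  0.00401931, -0.00612333]), 'gripper_force': 0.0, 'opening': 88.05643247961112} 11.0
side {'intrinsics': array([[425.25652036,   0.        , 307.55594523],
       [  0.        , 425.25652036, 206.3500683 ],
       [  0.        ,   0.        ,   1.        ]]), 'xyz': array([ 336.26142745, -780.37325765,  716.37844707]), 'orientation': array([ 0.90920882,  0.0059954 , -0.32051472])}
top {'intrinsics': array([[453.64293555,   0.        , 323.56898609],
       [  0.        , 453.64293555, 190.06773922],
       [  0.        ,   0.        ,   1.        ]]), 'xyz': array([497.29706685,  13.99266151, 948.51700736]), 'orientation': array([ 0.12670397, -0.00519017, -1.58770693])}
wrist {'intrinsics': array([[309.70691629,   0.        , 317.20080005],
       [  0.        , 309.70691629, 201.33067303],
       [  0.        ,   0.        ,   1.        ]]), 'xyz': array([ 241.25990252, -555.71022918,  384.10485054]), 'orientation': array([-0.27295783,  0.00144818, -1.28300672])}
```

View pics/top0.png

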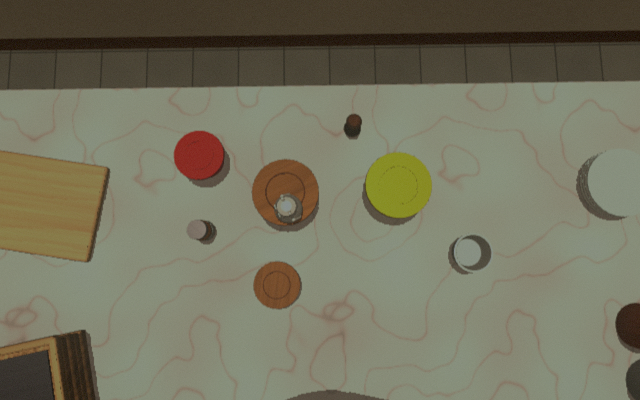

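View pics/side0.png

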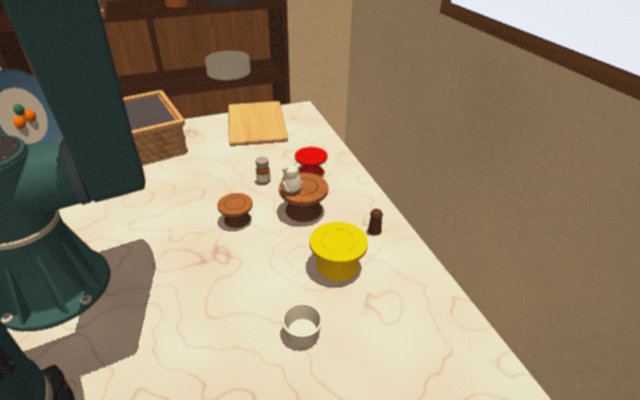

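Top view candidates: the wooden stand with the owl at (285,192), a small wooden one at (277,285), red at (199,156) and yellow at (398,186). The stand at (285,192) fits because it is neither red nor yellow and is the larger wooden one. I'll confirm it in one enlarged crop and measure.

```bash
cat > h.py <<'E'
from station import robot
import cv2,numpy as np
from scipy.spatial.transform import Rotation as Ro
from scipy.optimize import least_squares
C={n:robot.get_calibration(n) for n in("side","top")}
def proj(n,P):
    c=C[n]; p=(np.atleast_2d(P)-c["xyz"])@Ro.from_euler("xyz",c["orientation"]).as_matrix()
    p=p*[1,-1,-1]; q=p@c["intrinsics"].T; return q[:,:2]/q[:,2:]
def back(n,uv,z):
    c=C[n]; d=np.linalg.inv(c["intrinsics"])@[uv[0],uv[1],1]
    d=Ro.from_euler("xyz",c["orientation"]).as_matrix()@(d*[1,-1,-1])
    return c["xyz"]+d*(z-c["xyz"][2])/d[2]
def circ(x,y,z,r,n=72):
    t=np.linspace(0,2*np.pi,n); return np.c_[x+r*np.cos(t),y+r*np.sin(t),0*t+z]
OW=[(0,11),(15,27),(21,27),(47,20),(56,20),(70,13),(77,3)]
def owl(n,x,y):
    return cv2.convexHull(np.vstack([proj(n,circ(x,y,80+h,r)) for h,r in OW]).astype(np.float32))
def crop(n,im,u,v,w,h,s,draw=()):
    o=np.ascontiguousarray(cv2.resize(im[v:v+h,u:u+w,::-1],None,fx=s,fy=s,interpolation=cv2.INTER_CUBIC))
    for p,col in draw: cv2.polylines(o,[np.int32((p.reshape(-1,2)+.5-[u,v])*s)],True,col,1)
    return o
E
python3 - <<'E'
from h import *
im=cv2.imread("pics/top0.png")[:,:,::-1]; si=cv2.imread("pics/side0.png")[:,:,::-1]
# stand: brown mask (top) within crop
hsv=cv2.cvtColor(np.ascontiguousarray(im),cv2.COLOR_RGB2HSV)
for p in[(260,185),(285,192),(286,206),(320,192),(240,190)]: print(p,im[p[1],p[0]],hsv[p[1],p[0]])
x,y,_=back("top",(285,192),80)
print("guess",x,y,"r px->mm",[back("top",p,80)[:2].round() for p in[(252,192),(318,192),(285,160),(285,226)]])
o1=back("top",(286,206),80+65); print("owl top guess",o1)
a=crop("top",im,235,145,100,100,4); b=crop("side",si,245,140,100,100,4)
cv2.imwrite("pics/crop0.png",np.hstack([a,b]))
E
```

```text
(260, 185) [119  76  41] [ 13 167 119]
(285, 192) [114  74  41] [ 14 163 114]
(286, 206) [134 140 140] [ 90  11 140]
(320, 192) [137 138 119] [ 32  35 138]
(240, 190) [135 138 118] [ 35  37 138]
guess 605.2969018283133 82.03545545835985 r px->mm [array([606., 146.]), array([604.,  18.]), array([668.,  82.]), array([540.,  82.])]
owl top guess [572.12083712  75.32194406 145.        ]
```

View pics/crop0.png

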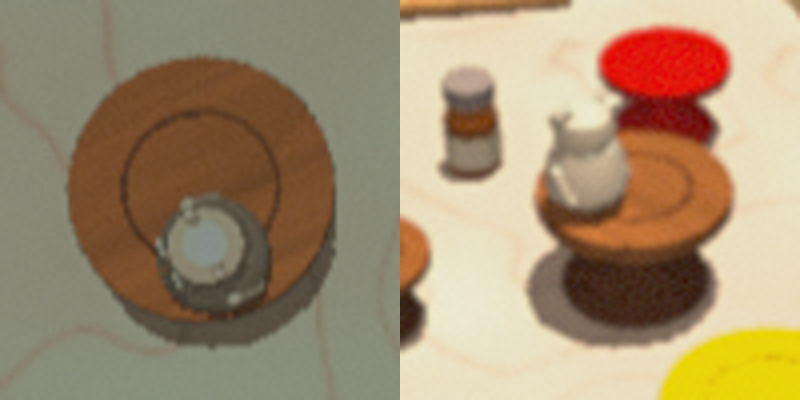

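The crop confirms it: the owl stands at about (288,209) in the top view, on the larger wooden stand with the ring. It sits on the robot's side of the middle. Now a silhouette fit.

```bash
cat >> h.py <<'E'
from scipy.optimize import minimize
def fitstand(n,im,x,y):
    # maximise radial contrast of the upper rim (brown mask vs. outside)
    hsv=cv2.cvtColor(np.ascontiguousarray(im),cv2.COLOR_RGB2HSV)
    m=((hsv[...,0]<22)&(hsv[...,1]>100)).astype(np.float32)
    m=cv2.GaussianBlur(m,(0,0),1.)
    def s(r,p):
        q=proj(n,circ(p[0],p[1],80,r)).astype(np.float32)
        return cv2.remap(m,q[:,:1],q[:,1:],1).mean()
    return minimize(lambda p:s(68,p)-s(62,p),[x,y],method="Nelder-Mead",options=dict(initial_simplex=[[x,y],[x+8,y],[x,y+8]])).x
def fitowl(n,im,x,y,sx,sy):
    hsv=cv2.cvtColor(np.ascontiguousarray(im),cv2.COLOR_RGB2HSV)
    m=((hsv[...,1]<100)).astype(np.uint8)
    roi=np.zeros_like(m)  # judge only where background is the stand top
    cv2.fillPoly(roi,[np.int32(proj(n,circ(sx,sy,80,60)))],1)
    def cost(p):
        o=np.zeros(m.shape,np.uint8); K=8
        cv2.fillConvexPoly(o,np.int32(owl(n,*p)*16),1,cv2.LINE_8,4)
        return float(np.sum((o!=m)*roi))
    best=minimize(cost,[x,y],method="Nelder-Mead",options=dict(initial_simplex=[[x,y],[x+10,y],[x,y+10]])).x
    g=[(cost(best+[a,b]),a,b) for a in np.arange(-8,9,1.) for b in np.arange(-8,9,1.)]
    c=min(g)[0]; k=np.array([h[1:] for h in g if h[0]<=c*1.05+2]); return best+k.mean(0),c
E
python3 - <<'E'
from h import *
im=cv2.imread("pics/top0.png")[:,:,::-1]; si=cv2.imread("pics/side0.png")[:,:,::-1]
S={}
for n,I in(("top",im),("side",si)):
    S[n]=fitstand(n,I,605,82); o=fitowl(n,I,570,78,*S[n]); print(n,S[n],o,o[0]-S[n],np.hypot(*(o[0]-S[n])))
    S[n+"o"]=o[0]
print(back("top",(288.2,209.4),98))
d=[]
for n,I,b in(("top",im,(235,145)),("side",si,(245,140))):
    d.append(crop(n,I,*b,100,100,4,[(proj(n,circ(*S[n],80,65)),(0,255,0)),(proj(n,circ(*S[n],80,36)),(255,255,0)),(owl(n,*S[n+"o"]),(255,0,255))]))
cv2.imwrite("pics/fit0.png",np.hstack(d))
E
```

```text
top [605.65893501  82.12201062] (array([572.31762695,  75.41259766]), 64.0) [-33.34130805  -6.70941297] 34.00969045886689
side [604.08562286  74.80858693] (array([571.14541016,  76.2527832 ]), 19.0) [-32.94021271   1.44419627] 32.97185642280825
[570.0176252   74.81896056  98.        ]
```

View pics/fit0.png

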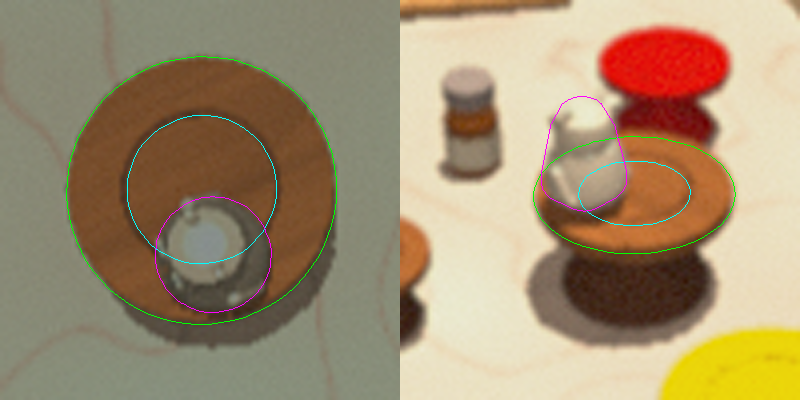

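Confirmed: the green circle matches the top's rim and the magenta outline fits the owl. The stand's middle is at about (605.6, 82.1) and the owl at about (570.5, 75.2). That is 36 mm apart, within the stated 33–44. The side-view stand fit is off because of the rim's thickness, so I'll use the top view. I'll cradle the owl with two fingertips 30 mm apart and push along yaw 11°.

Call:
jog_arm --moves '[[[60, -60, 0], 0, 30], [[110, -110, 0], 2, 30], [[155, -155, 0], 4, 30], [[200, -200, 0], 5.4, 30], [[245, -245, 0], 5.4, 30], [[290, -290, 0], 5.4, 30], [[335, -335, 0], 5.4, 30], [[380, -380, 0], 5.4, 30], [[425, -425, 0], 5.4, 30], [[465, -468, 0], 5.4, 30]]'

```text
time_s: 1.35
position: [468.0, -23.5, 233.6]
ee_rot: [3.141, -0.0, 0.194]
ft_force: [0.3, -1.1, 0.0]
opening: 30.0
gripper_force: 0.0
```

```bash
python3 - <<'E'
from station import robot
s=robot.sense();print(s["time_s"],s["position"],s["ee_rot"],s["opening"])
E
```

```text
1.35 [468.04363785 -23.46574896 233.64228234] [ 3.14142199e+00 -1.79751112e-04  1.93701015e-01] 30.03487460022116
```

Call:
jog_arm --moves '[[[39.7, -51.7, 0], 0, 30], [[39.7, -51.7, 0], 0, 30], [[39.7, -51.7, 0], 0, 30], [[39.7, -51.7, 0], 0, 30]]'

```text
time_s: 1.85
position: [495.6, 31.7, 233.5]
ee_rot: [3.142, 0.001, 0.192]
ft_force: [0.2, -0.2, 0.4]
opening: 30.1
gripper_force: 0.0
```

Call:
jog_arm --moves '[[[22.7, -28.3, 0], 0, 30], [[22.7, -28.3, 30], 0, 30], [[22.7, -28.3, 65], 0, 30], [[22.7, -28.3, 95], 0, 30], [[22.7, -28.3, 115], 0, 30], [[22.7, -28.3, 125], 0, 30], [[22.7, -28.3, 131.5], 0, 30], [[22.7, -28.3, 131.5], 0, 30], [[22.7, -28.3, 131.5], 0, 30]]'

```text
time_s: 2.98
position: [513.8, 65.0, 102.9]
ee_rot: [3.141, -0.001, 0.193]
ft_force: [-0.3, 0.1, 0.6]
opening: 30.3
gripper_force: 0.0
```

```bash
python3 - <<'E'
from h import *
s=robot.sense();print(s["time_s"],s["position"],s["ee_rot"],s["ft_force"])
d=[]
for n,b in(("top",(235,145)),("side",(245,140))):
    I=robot.read_camera(n); p=s["position"]
    c,t=np.cos(s["ee_rot"][2]),np.sin(s["ee_rot"][2]); fx=[]
    for sg in(-1,1):
        q=[[p[0]+a*c+bb*t,p[1]+a*t-bb*c,91] for a,bb in((10,15*sg),(10,28.5*sg),(-10,28.5*sg),(-10,15*sg))]
        fx.append((proj(n,q),(0,0,255)))
    d.append(crop(n,I,*b,100,100,4,fx+[(proj(n,circ(605.6,82.1,80,36)),(255,255,0)),(owl(n,570.5,75.2),(255,0,255))]))
cv2.imwrite("pics/pre.png",np.hstack(d))
E
```

```text
2.975 [513.83475695  64.9738687  102.86988131] [ 3.14142074e+00 -1.32183691e-03  1.93433474e-01] [-0.33805654  0.14042947  0.57318722]
```

View pics/pre.png

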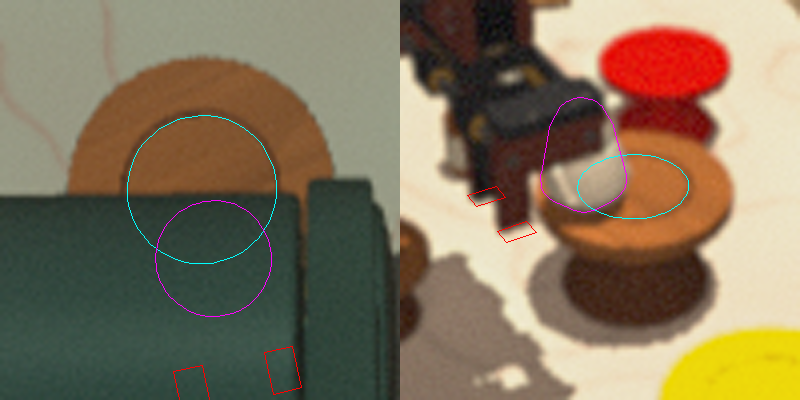

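The fingertips stand behind the owl, with the finger footprints at about (517,232) and (487,197) in the side crop, and the push line is set. I'll push slowly now, at about 20 mm/s once in contact.

Call:
jog_arm --moves '[[[4, 0.9, 0], 0, 30], [[8, 0.9, 0], 0, 30], [[12, 0.9, 0], 0, 30], [[15, 0.9, 0], 0, 30], [[17.5, 0.9, 0], 0, 30], [[20, 0.9, 0], 0, 30], [[22, 0.9, 0], 0, 30], [[24, 0.9, 0], 0, 30], [[26, 0.9, 0], 0, 30], [[28, 0.9, 0], 0, 30]]'

```text
time_s: 4.32
position: [540.9, 69.5, 102.1]
ee_rot: [-3.142, 0.0, 0.194]
ft_force: [0.2, -1.3, -0.5]
opening: 29.7
gripper_force: 0.3
```

Call:
jog_arm --moves '[[[2, 0, 0], 0, 30], [[4, 0, 0], 0, 30], [[6, 0, 0], 0, 30], [[8, 0, 0], 0, 30], [[10, 0, 0], 0, 30], [[12, 0, 0], 0, 30], [[14, 0, 0], 0, 30], [[16, 0, 0], 0, 30], [[16, 0, 0], 0, 30]]'

```text
time_s: 5.45
position: [556.9, 72.7, 102.2]
ee_rot: [-3.142, -0.0, 0.194]
ft_force: [0.2, 1.4, 0.3]
opening: 29.9
gripper_force: 0.0
```

```bash
python3 - <<'E'
from h import *
s=robot.sense();print(s["time_s"],s["position"],s["ee_rot"],s["ft_force"])
p=s["position"]; c,t=np.cos(s["ee_rot"][2]),np.sin(s["ee_rot"][2])
e=np.array([p[0]+32.4*c,p[1]+32.4*t]); print("owl expected",e)
I=robot.read_camera("side")
cv2.imwrite("pics/mid.png",crop("side",I,245,140,100,100,5,[(proj("side",circ(605.6,82.1,80,36)),(255,255,0)),(owl("side",*e),(255,0,255))]))
E
```

```text
5.45 [556.91456449  72.68571025 102.19442118] [-3.14152205e+00 -3.65325774e-04  1.93543346e-01] [0.22780848 1.35220881 0.27975865]
owl expected [588.70962018  78.91743823]
```

View pics/mid.png

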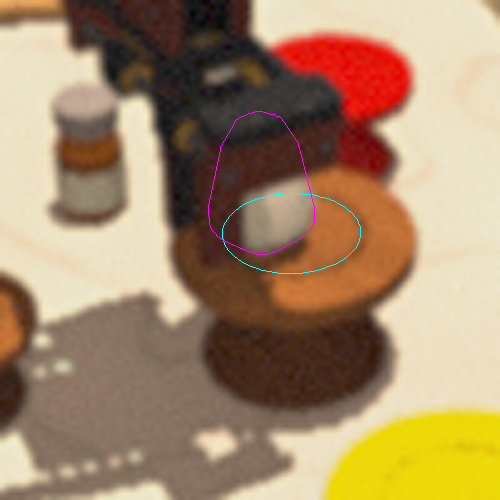

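The side crop shows the owl upright, moving with the push and lying where expected (magenta outline, about (265,215)). 17 mm remain.

Call:
jog_arm --moves '[[[2, 0, 0], 0, 30], [[4, 0, 0], 0, 30], [[6, 0, 0], 0, 30], [[8, 0, 0], 0, 30], [[10, 0, 0], 0, 30], [[12, 0, 0], 0, 30], [[14, 0, 0], 0, 30], [[15.5, 0, 0], 0, 30], [[16.5, 0, 0], 0, 30], [[17, 0, 0], 0, 30]]'

```text
time_s: 6.75
position: [573.3, 75.9, 102.2]
ee_rot: [-3.142, -0.0, 0.194]
ft_force: [-0.9, -0.5, -0.4]
opening: 30.1
gripper_force: 0.2
```

Call:
jog_arm --moves '[[[0, 0, 0], 0, 30], [[-1, 0, 0], 0, 30], [[-3, 0, 0], 0, 30], [[-6, 0, 0], 0, 30], [[-12, 0, 0], 0, 30], [[-20, 0, 0], 0, 30], [[-35, 0, 0], 0, 30], [[-50, 0, 0], 0, 30], [[-65, 0, 0], 0, 30], [[-65, 0, 0], 0, 30]]'

```text
time_s: 8.0
position: [507.6, 63.2, 102.1]
ee_rot: [-3.141, 0.001, 0.193]
ft_force: [0.5, -1.4, 0.3]
opening: 29.9
gripper_force: 0.0
```

Call:
jog_arm --moves '[[[0, 0, -30], 0, 30], [[0, 0, -80], 0, 30], [[0, 0, -120], 0, 30], [[0, 50, -130], 0, 30], [[0, 100, -130], 0, 30], [[0, 150, -130], 0, 30], [[0, 200, -130], 0, 30], [[0, 240, -130], 0, 30], [[0, 260, -130], 0, 30], [[0, 260, -130], 0, 30]]'

```text
time_s: 9.25
position: [559.8, -192.4, 232.0]
ee_rot: [-3.141, -0.0, 0.192]
ft_force: [-0.1, -0.3, -0.5]
opening: 30.0
gripper_force: 0.0
```

```bash
python3 - <<'E'
from h import *
s=robot.sense();print(s["time_s"],s["position"],s["ft_force"])
d=[];S=None
for n,b in(("top",(235,145)),("side",(245,140))):
    I=robot.read_camera(n); cv2.imwrite(f"pics/{n}1.png",I[:,:,::-1])
    if S is None: S=fitstand(n,I,605,82); print("stand",S)
    o=fitowl(n,I,605,82,*S); print(n,o,o[0]-S)
    d.append(crop(n,I,*b,100,100,4,[(proj(n,circ(*S,80,36)),(255,255,0)),(owl(n,*o[0]),(255,0,255))]))
cv2.imwrite("pics/end.png",np.hstack(d))
E
```

```text
9.25 [ 559.75815089 -192.36902665  231.97449399] [-0.10972187 -0.32588524 -0.4567663 ]
stand [605.65340571  82.12315149]
top (array([605.58043003,  84.17232943]), 47.0) [-0.07297568  2.04917793]
side (array([607.71810209,  82.90570538]), 180.0) [2.06469637 0.78255388]
```

View pics/end.png

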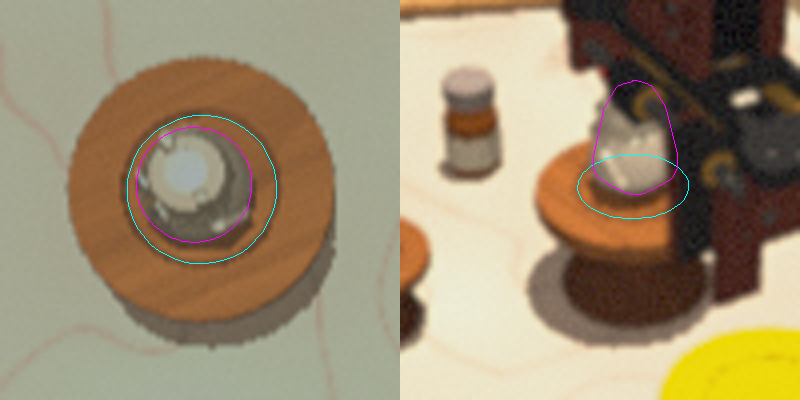

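The owl stands upright inside the ring, at about (193,185) in the top crop and 2 mm from the middle. The stand hasn't moved and the arm is clear.

```bash
python3 -c "
from station import robot
print(robot.hand_in())"
```

```text
the job is handed in; nothing more can be done
None
```

The owl stands upright about 2 mm from the middle of the stand, its body inside the inlaid ring; the stand did not move, no other object was touched, and the job was handed in at about 9.4 s.

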